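# Unlock the last jig and push its carriage home

## Task

Loosen the lock ring of the green shoe-last jig by exactly two full turns (to within a quarter turn, counter-clockwise seen from above), rolling a fingertip across its knurled rim. Then push the blue upright plate with a fingertip until the carriage is fully home against the two stops, away from the ring. Grasp nothing, do not touch the yellow last standing in the carriage, leave the other things on the bench where they are, and finish clear of everything.

Things in the scene. Friction and masses are not known exactly. Their poses are not given: they have to be found in the camera images.
- jig_center (a point): Centre of the top of the jig's base: fixed green plate on the bench, 10 mm thick. Axes: z up, y along the carriage's travel, from the lock ring to the stops. In them the plate spans x -100 to 100, y -195 to 170 mm; the ring's axis is at x 0, y -120 mm; the two stops, dark blocks (top 40 mm above the bench), are at y 145 to 160 mm.
- jig_pointer (a point): White line 7 x 16 mm on the base beside the ring, at y = -182 mm, x = 0 in the jig's axes. The red mark of the ring points at it when the ring is tight.
- ring_center (a point): Centre of the knurled lock ring, level with its rib tops (68 mm above the bench when tight): a flat-lying aluminium disc, vertical axis, 96 mm across. 30 upright ribs (6.4 mm wide, 22 mm tall, centred 44.8 mm from the axis) reach 2 mm above its flat top. Rim underside 46 mm above the bench; below are a 36 mm hub and a dark bridge 72 x 44 mm. It rises 4 mm per turn as it loosens.
- ring_mark (a point): Point on the ring's red radial stripe, 40 mm from the axis, level with the rib tops; it goes round with the ring. The stripe (7 mm wide) runs from 13 mm to the rim, on the top and down one rib.
- lock_ring (a joint): Lock ring angle, rad: 0 = tight (a stop; the start), growing counter-clockwise from above, which loosens; 12.57 = two turns; end stop 18.85. Turning takes about 0.06 N m (1.5 N at the rim), and it stays where left. A fingertip pressing 5 to 10 N down on the ribs and circling, or stroking the rim's outside, turns it by friction. Its pin blocks the carriage until about 1.4 turns.
- carriage (a joint): Travel of the carriage in m along the jig's +y: 0 at the start, 0.060 against the stops. It slides with about 2.5 N of friction and stays where left; while the ring is tight a pin blocks it (1 mm of play).
- push_plate (a point): Middle of the pushing face of the carriage's upright blue plate, 15 mm below its top edge (top 95 mm above the bench). The face looks to the jig's -y, towards the ring, 64 mm from the ring's rim at the start. The plate is 70 mm wide along the jig's x, 8 mm thick. A steel tongue 36 mm wide (top 22 mm above the bench) runs from it to under the ring.
- carriage_seat (a point): Centre of the inner floor of the carriage's grey tray, 17 mm above the bench, moving with the carriage; tray 185 mm (jig x) x 85 mm outside, walls 5 mm thick with tops 36 mm above the bench; it begins at the back of the blue plate.
- last: Yellow plastic child's shoe last, 165 long x 68 wide x 88 mm high, 350 g, standing loose on its sole in the grey tray (top 105 mm above the bench). Origin in the middle of its sole, x from toe to heel, z up. Not to be touched.
- spare_last: Blue shoe last of the same size standing on the bench beyond the jig; origin under its middle. Bystander.
- glue_pot: Closed jar, 72 mm across, 100 mm high; origin at the centre of its underside. Bystander beyond the jig.
- tack_tin: Closed metal tin, 56 mm across, 45 mm high; origin at the centre of its underside. Bystander beyond the jig.
- hammer: Hammer 240 mm long, lying between the robot and the jig; origin under its middle. Bystander.
- brush: Brush 190 mm long, lying beside the stop end of the jig; origin under its middle. Bystander.
- heel_block: Black rubber heel block 60 x 55 x 25 mm beside the ring end of the jig; origin at the centre of its underside. Bystander.

How it is judged:
On the way, in this order (a step that is already met when the one before it is completed fails the run):
1. the lock ring is loosened by two full turns, within a quarter turn (value of joint lock_ring between 11 and 14.14 rad), for 0.2 s.
2. the carriage is pushed home against the stops (value of joint carriage above 0.055 m), for 0.2 s.
At the end, for the whole second after the job is handed in: The ring stands 1.75 to 2.25 turns from tight and at rest, the carriage is within 5 mm of its stops, and the yellow last stands upright at rest in the tray, within 15 mm of its middle (all of step 1 and value of joint carriage above 0.055 m and velocity of joint lock_ring below 0.1 rad/s and linear speed of last below 0.02 m/s and horizontal distance between last and carriage_seat below 0.015 m and z of last in the frame of carriage_seat below 0.006 m and angle between last's own z axis and vertical below 0.1 rad); the robot touches nothing.
It fails at once if the ring is loosened by more than 2.25 turns (value of joint lock_ring above 14.14 rad).
It fails at once if the robot touches the yellow last, or it is lifted in the tray (contact force between any of the fingers, the arm and last above 0.5 N or z of last in the frame of carriage_seat above 0.01 m).
It fails at once if one of the other things on the bench is moved more than 20 mm, lifted or carried (distance of any of spare_last, glue_pot, tack_tin, hammer, brush, heel_block from where it was at the start of the episode above 0.02 m).
It also fails if it takes over 72 s, if anything falls off the work surface, if the arm or the gripper's body presses on something with over 40 N, if the wrist force passes 120 N, or if a joint passes its speed limit or range.

## Robot

A 6-joint arm with a two-finger parallel gripper is mounted at the origin on the work surface. World frame = base frame: x ahead of the robot, y to its left, z up, the work surface at z = 0. Lengths are in m, angles in rad, forces in N, time in s.
With the tool pointing down it reaches from about 0.275 to 1 m from the base axis. Payload 8.4 kg.
Tool frame: the origin (TCP) lies on the centre line of the jaws, within the pads' length; the fingertips stand 17 mm ahead of it and the grasp point (between the pads) lies 2 mm behind it (bot.tcp_to_tips is the y of the fingertips in the tool frame, in m); y points along the fingers, z is the direction in which the jaws open and shut, and the axes are right-handed (so a half turn about y gives the same grasp; the last joint's range is limited). The gripper opens to 85 mm and grips with 20 to 120 N. Pads are 22 mm wide; open, the fingers measure 114 mm over their backs; the gripper's body (76 mm by 85 mm) begins 54 mm behind the grasp point. The pads swing forward as they close: fully open they stand 13 mm farther back than shut.
Start: joints at [1.212, 0.353, 1.633, -0, 1.155, -0.002], TCP at [0.218, 0.586, 0.248] pointing down, gripper open.
Joint ranges: [-2.63, 2.63], [-0.92, 2.1], [0.06, 2.66], [-1.3, 4.44], [0, 2.69], [-3.02, 3.02]. Speed limits (rad/s): [2.22, 2.22, 2.79, 3.14, 3.14, 3.14].

## Interface

Orientations are given as a unit quaternion [x, y, z, w].
In Python, from workcell import bot, hand, kinematics, get_obs, vision, hand_in gives the robot as it stands. The module is installed in compiled form; this text tells all that it offers. Calls block until the motion is done:
- bot.reach(position, orientation): joint-space move of the TCP to a pose.
- bot.servo_line(position, ori=None, velocity=0.15): straight line of the TCP; ori=None keeps the orientation; velocity is the mean speed in m/s.
- bot.goto_joints(angles): joint-space move.
- hand.move_gripper(opening, strength=None): finger opening in m; strength is the grip in N (None keeps the last); returns when the fingers have stopped.
- bot.dwell(seconds).
- kinematics.solve_ik(position, orientation): joint angles nearest the present ones, or None.
- get_obs(): the state.
- vision.read_camera(name): name is "side" or "top"; returns a dict with "frame" (400x640x3 uint8, red, green, blue), "intrinsics" (3x3 intrinsics, pixels), "view" (4x4, takes a point from world to camera coordinates). Camera axes: x right, y down, z forward; pixel columns grow to the right and rows downward; lengths in m; the calibration is good to about 2 mm. A picture is of the moment at which its call begins. There is no depth.
A pose or a line that the arm cannot do raises bot.IKError and nothing moves.
- hand_in(): hands the job in, once; it reports no verdict.
The state is a dict: "time_s": time; "joint_pos": joint angles; "joint_vel": joint speeds; "joint_efforts": joint torques, N m; "position": TCP position; "orientation": TCP orientation; "wrist_force": force on the tool from outside, world axes, zero at the start; "ft_torque": the same for the moment, N m; "gripper_width": finger opening in m.
Only numpy, scipy, OpenCV 4.12 (cv2) and the standard library are available. Lean on these libraries where they do the work, as an engineer would, in place of code of your own. Each camera call takes 0.05 s, during which the arm holds its last target.

## Working session

There is one attempt and no reset: what is moved stays moved. The work goes in short steps, each a Python script; the robot and the scene stay as the last script left them, time stands still between calls to the robot, and variables do not carry over. Pictures are saved under pics/ and viewed, and the job is handed in when it is done.

```bash
mkdir -p pics; ls
python3 - <<'E'
from workcell import bot,hand,kinematics,get_obs,vision
import cv2
for n in("side","top"):
    c=vision.read_camera(n); cv2.imwrite(f"pics/{n}0.png",c["frame"][:,:,::-1]); print(n,c["intrinsics"],c["view"])
o=get_obs();print({k:o[k] for k in("time_s","position","orientation","wrist_force","gripper_width")},bot.tcp_to_tips)
E
```

```text
pics
side [[500.56928187   0.         311.85784012]
 [  0.         500.56928187 198.84598757]
 [  0.           0.           1.        ]] [[-0.98900209 -0.1460208  -0.02351141  0.5742825 ]
 [-0.07148145  0.61107864 -0.78833578  0.08648123]
 [ 0.12948074 -0.77798511 -0.61479583  1.07060561]
 [ 0.          0.          0.          1.        ]]
top [[415.84834006   0.         325.75451636]
 [  0.         415.84834006 199.29426892]
 [  0.           0.           1.        ]] [[ 0.02290563 -0.99970171  0.00847443  0.0364748 ]
 [-0.98507132 -0.02401542 -0.17046333  0.57496334]
 [ 0.170616   -0.00444335 -0.98532758  0.87460833]
 [ 0.          0.          0.          1.        ]]
{'time_s': 0.1, 'position': array([0.21815248, 0.58524945, 0.24762645]), 'orientation': array([ 0.6963352 , -0.12554405,  0.12539189, -0.69543717]), 'wrist_force': array([ 0.48416479, -0.20002551,  0.76789858]), 'gripper_width': 0.08529705543624003} 0.017
```

View pics/side0.png

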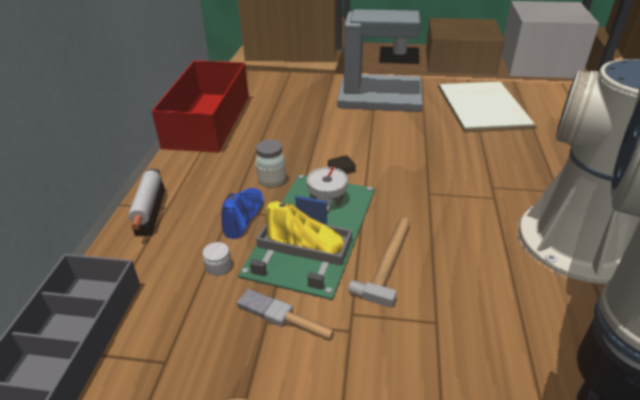

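View pics/top0.png

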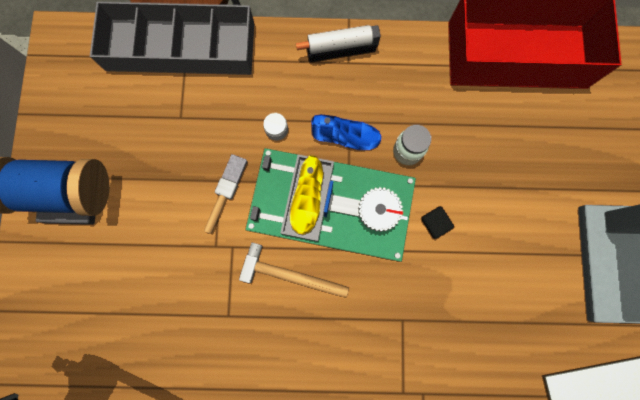

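```bash
cat > h.py <<'E'
import numpy as np,cv2
from workcell import bot,hand,kinematics,get_obs,vision
def ray(c,uv,z):
    K,V=c["intrinsics"],c["view"];R,t=V[:3,:3],V[:3,3]
    o=-R.T@t; d=R.T@np.linalg.inv(K)@np.array([uv[0],uv[1],1.])
    return o+d*(z-o[2])/d[2]
def proj(c,p):
    q=c["view"][:3,:3]@np.asarray(p)+c["view"][:3,3]; q=c["intrinsics"]@q; return q[:2]/q[2]
def hsv(c): return cv2.cvtColor(c["frame"],cv2.COLOR_RGB2HSV)
def big(m):
    cs,_=cv2.findContours(m.astype(np.uint8),cv2.RETR_EXTERNAL,cv2.CHAIN_APPROX_NONE)
    return max(cs,key=cv2.contourArea)
E
python3 - <<'E'
from h import *
for n in("top","side"):
    c=vision.read_camera(n);H=hsv(c)
    m=cv2.inRange(H,(60,80,40),(88,255,200))
    if n=="side": m[:150]=0
    k=big(m)
    # plane points of hull on z=.01
    P=np.array([ray(c,p,.01)[:2] for p in cv2.convexHull(k)[:,0].astype(float)])
    r=cv2.minAreaRect((P*1000).astype(np.float32)); print(n,r); print(cv2.boxPoints(r))
    R=((H[...,0]<8)|(H[...,0]>172))&(H[...,1]>150)&(H[...,2]>90)
    R[:140]=0;R[260:]=0;R[:,:250]=0;R[:,450:]=0
    v,u=np.nonzero(R);print(len(u),u.mean(),v.mean(), [ray(c,(a,b),.066) for a,b in((u.min(),v[u==u.min()].mean()),(u.max(),v[u==u.max()].mean()),(u.mean(),v.mean()))])
    x=c["frame"];s=cv2.resize(x[140:280,230:450] if n=="top" else x[150:300,210:400],None,fx=3.5,fy=3.5,interpolation=cv2.INTER_CUBIC)
    cv2.imwrite(f"pics/{n}1.png",s[:,:,::-1])
E
```

```text
top ((570.9840087890625, 37.516693115234375), (361.91680908203125, 195.78419494628906), 79.70194244384766)
[[ 442.31912 -123.02661]
 [ 634.94946 -158.02673]
 [ 699.6489   198.06   ]
 [ 507.01855  233.06012]]
32 395.25 211.3125 [array([ 0.55066856, -0.08350243,  0.066     ]), array([ 0.54596811, -0.1161038 ,  0.066     ]), array([ 0.54821966, -0.10143982,  0.066     ])]
side ((596.0380859375, 177.9475860595703), (85.541015625, 191.07620239257812), 80.60488891601562)
[[494.7996  151.3466 ]
 [683.31274 120.15498]
 [697.2766  204.54857]
 [508.76343 235.74019]]<stdin>:12: RuntimeWarning: Mean of empty slice.
  ret = ret.dtype.type(ret / rcount)
Traceback (most recent call last):
ValueError: zero-size array to reduction operation minimum which has no identity
```

Run:
```python
from h import *
y=np.array([.179,.984]);y/=np.linalg.norm(y)
rc=np.array([.571,.0375])-.1075*y; print("ring pred",rc)
for n in("top","side"):
    c=vision.read_camera(n);H=hsv(c);u0,v0=proj(c,[*rc,.066]);print(n,"pred px",u0,v0)
    m=cv2.inRange(H,(0,0,120),(180,70,255))
    M=np.zeros_like(m);cv2.circle(M,(int(u0),int(v0)),30,255,-1)
    m&=M
    m=cv2.morphologyEx(m,cv2.MORPH_OPEN,cv2.getStructuringElement(2,(15,15)) if n=="top" else np.ones((5,5),np.uint8))
    k=big(m);print(cv2.boundingRect(k),cv2.fitEllipse(k)); e=cv2.fitEllipse(k)[0];print(ray(c,e,.067 if n=="top" else .06))
    # blue plate
    b=cv2.inRange(H,(100,100,40),(125,255,255));
    M[:]=0;u1,v1=proj(c,[*(rc+.112*y),.085]);cv2.circle(M,(int(u1),int(v1)),28,255,-1)
    b&=M; vv,uu=np.nonzero(b);print("blue",u1,v1,len(uu),uu.mean(),vv.mean())
    x=c["frame"];s=cv2.resize(x[140:280,230:450] if n=="top" else x[150:300,210:400],None,fx=3.5,fy=3.5,interpolation=cv2.INTER_CUBIC)
    cv2.imwrite(f"pics/{n}1.png",s[:,:,::-1])
```

```text
ring pred [ 0.55176036 -0.0682643 ]
top pred px 379.9960283509764 209.33552963986503
(350, 187, 50, 44) ((375.6180419921875, 208.21534729003906), (41.586483001708984, 45.42071533203125), 92.04095458984375)
[ 0.55383863 -0.05860719  0.067     ]
blue 329.6768381883087 197.51424621282368 134 327.93283582089555 197.82835820895522
side pred px 327.9020874873823 178.59724369932528
(306, 168, 42, 24) ((326.34210205078125, 179.79954528808594), (22.8504695892334, 42.14403533935547), 91.5653305053711)
[ 0.55581042 -0.07140745  0.06      ]
blue 312.1625190817814 200.83931226288396 110 310.3363636363636 199.66363636363636
```

View pics/top1.png

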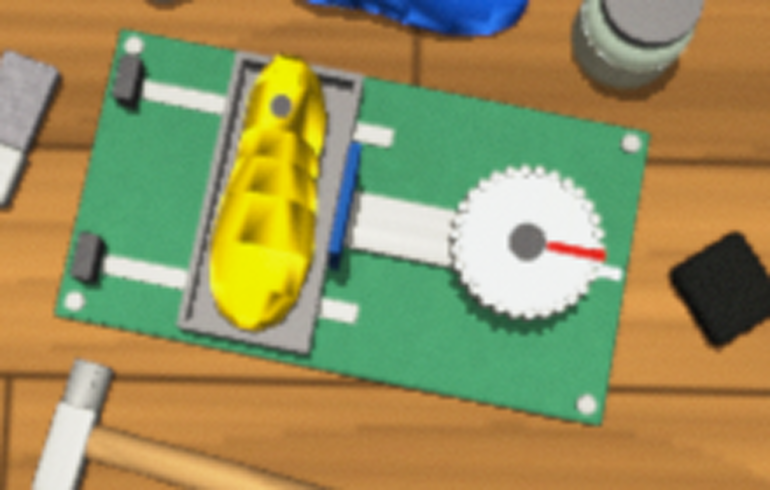

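View pics/side1.png

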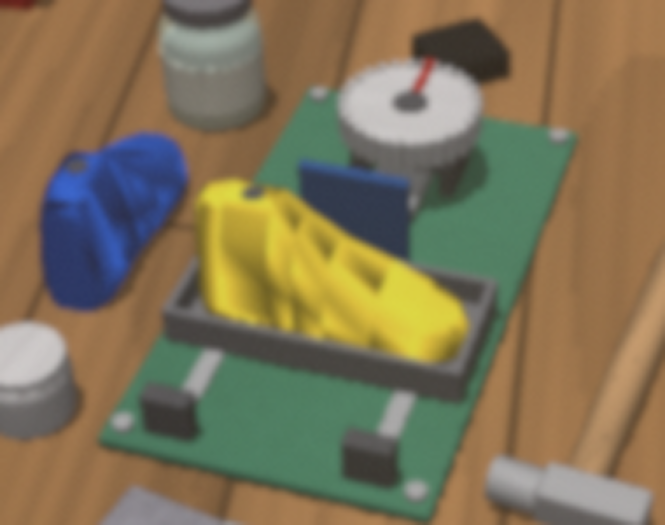

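```bash
cat >> h.py <<'E'
from scipy.spatial.transform import Rotation as Ro
RC=np.array([.552,-.068]); JY=np.array([.179,.984]);JY/=np.linalg.norm(JY);JX=np.array([JY[1],-JY[0]])
def ori(zx):
    z=np.array([*zx,0.]);y=np.array([0,0,-1.]);x=np.cross(y,z)
    return Ro.from_matrix(np.stack([x,y,z],1)).as_quat()
def ringpt(th,r=.0448): # th: CCW from above, 0 = toward jig pointer (-y)
    d=Ro.from_euler('z',th).apply([*(-JY),0])[:2]; return RC+r*d
E
python3 - <<'E'
from h import *
o=get_obs();print(Ro.from_quat(o["orientation"]).as_matrix().round(2),o["joint_pos"])
for n,z in(("+x",JX),("-x",-JX),("+y",JY),("-y",-JY)):
    print(n,kinematics.solve_ik([*RC,.25],ori(z)), kinematics.solve_ik([*RC,.08],ori(z)))
print(hand.move_gripper(0.0,30)); print(get_obs()["gripper_width"],bot.tcp_to_tips,get_obs()["time_s"])
E
```

```text
[[ 0.94 -0.    0.35]
 [-0.35 -0.    0.94]
 [-0.   -1.   -0.  ]] [ 1.21164333e+00  3.53270315e-01  1.63364349e+00  2.09591687e-07
  1.15518885e+00 -2.39782030e-03]
+x [-1.25267883e-01  2.44771407e-01  1.78028880e+00 -4.44089210e-16
  1.11653244e+00  5.46750465e-02] [-1.25267883e-01  4.64959922e-01  1.90829984e+00 -4.44089210e-16
  7.68332896e-01  5.46750465e-02]
-x None None
+y [-1.25267883e-01  2.44771407e-01  1.78028880e+00 -4.44089210e-16
  1.11653244e+00 -1.51612128e+00] [-1.25267883e-01  4.64959922e-01  1.90829984e+00 -4.44089210e-16
  7.68332896e-01 -1.51612128e+00]
-y [-1.25267883e-01  2.44771407e-01  1.78028880e+00 -4.44089210e-16
  1.11653244e+00  1.62547137e+00] [-1.25267883e-01  4.64959922e-01  1.90829984e+00 -4.44089210e-16
  7.68332896e-01  1.62547137e+00]
False
1.899134105733895e-05 0.017 1.0667
```

```bash
cat >> h.py <<'E'
Q=ori(JX)
def fz(): return get_obs()["wrist_force"]
def descend(th,z0,target=7.,zmin=.078):
    p=ringpt(th);z=z0
    bot.servo_line([*p,z],Q,.15); bot.dwell(.1); f0=fz()
    while z>zmin:
        z-=.0005; bot.servo_line([*p,z],Q,.02); f=fz()-f0
        if f[2]>target: break
    return z,f0,f
E
python3 - <<'E'
from h import *
p=ringpt(0)
bot.reach([*p,.25],Q); bot.servo_line([*p,.11],Q,.15)
z,f0,f=descend(0,.091)
o=get_obs();print(z,f0,f,o["position"],o["time_s"],o["wrist_force"])
E
```

```text
0.08349999999999999 [-0.02535364 -0.80440692  0.47065751] [-1.86259268 -2.11979164  8.57424551] [ 0.54446629 -0.1124808   0.08420318] 8.9917 [-1.88794632 -2.92419855  9.04490302]
```

```bash
cat >> h.py <<'E'
def arc(th0,th1,z,f0,step=np.radians(15),vel=.06,target=8.,log=True):
    n=int(np.ceil((th1-th0)/step-1e-9)); prev=th0
    for th in np.linspace(th0,th1,n+1)[1:]:
        z+=.004*(th-prev)/(2*np.pi); prev=th
        bot.servo_line([*ringpt(th),z],Q,vel)
        f=get_obs()["wrist_force"]-f0
        t=JDIR(th)
        if log: print(f"{np.degrees(th):.0f} z{z*1e3:.2f} Fz{f[2]:.1f} Ft{f[:2]@t:.1f} Fr{f[:2]@np.array([t[1],-t[0]]):.1f} t{get_obs()['time_s']:.2f}")
        z-=np.clip((target-f[2])*.0001,-.0005,.0004)
        if f[2]>40: print("HIGH");break
    return z
def JDIR(th):
    d=ringpt(th,1.)-RC; return np.array([-d[1],d[0]])
def look(name):
    out=None
    for n in("top","side"):
        c=vision.read_camera(n);x=c["frame"]
        s=cv2.resize(x[140:280,230:450] if n=="top" else x[150:300,210:400],None,fx=3.5,fy=3.5,interpolation=cv2.INTER_CUBIC)
        cv2.imwrite(f"pics/{n}_{name}.png",s[:,:,::-1])
        H=hsv(c);R=((H[...,0]<8)|(H[...,0]>172))&(H[...,1]>140)&(H[...,2]>80)
        M=np.zeros(R.shape,np.uint8);u,v=proj(c,[*RC,.07]);cv2.circle(M,(int(u),int(v)),27,1,-1)
        b,a=np.nonzero(R&(M>0))
        if len(a)>5:
            p=ray(c,(a.mean(),b.mean()),.07)[:2]-RC
            ang=np.degrees(np.arctan2(p@JX,-p@JY)); print(n,"mark",len(a),"ang",round(ang,1),"r",np.linalg.norm(p).round(4))
        else: print(n,"mark hidden",len(a))
E
python3 - <<'E'
from h import *
z=get_obs()["position"][2]; f0=np.array([0,-.8,.47])
z=arc(0,np.pi/2,.0835,f0)
p=get_obs()["position"];bot.servo_line([p[0],p[1],.11],Q,.15)
look("a");print(get_obs()["time_s"])
E
```

```text
15 z83.67 Fz6.9 Ft1.3 Fr-0.8 t9.33
30 z83.72 Fz7.4 Ft1.2 Fr-1.9 t9.68
45 z83.83 Fz8.1 Ft1.9 Fr-1.3 t10.02
60 z84.00 Fz7.8 Ft0.6 Fr-0.9 t10.36
75 z84.15 Fz7.2 Ft1.1 Fr0.2 t10.70
90 z84.24 Fz8.5 Ft1.0 Fr-1.1 t11.04
top mark hidden 0
side mark hidden 0
11.4667
```

View pics/side_a.png

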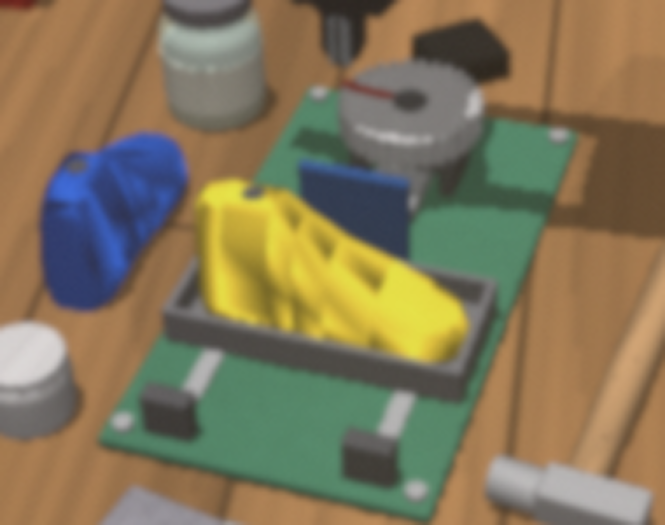

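View pics/top_a.png

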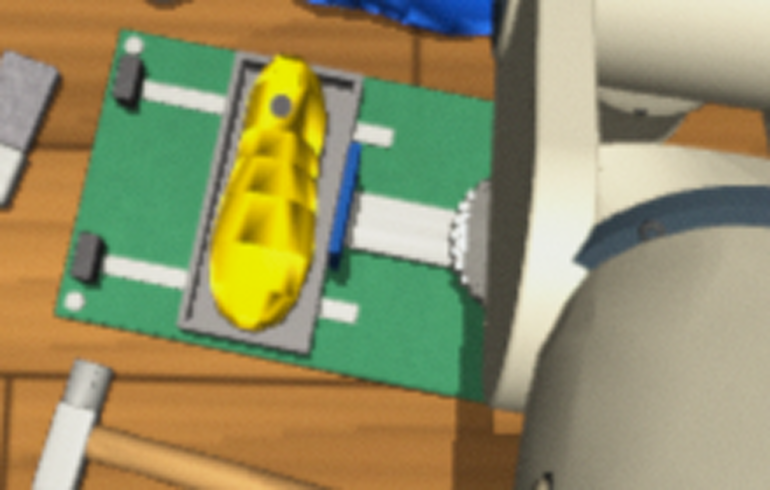

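```bash
sed -i 's/(H\[...,1\]>140)&(H\[...,2\]>80)/(H[...,1]>90)\&(H[...,2]>35)/; s/proj(c,\[\*RC,.07\]);cv2.circle(M,(int(u),int(v)),27,1,-1)/proj(c,[*RC,.07]);cv2.ellipse(M,(int(u),int(v)),(23,23) if n=="top" else (22,15),0,0,360,1,-1)/' h.py
python3 - <<'E'
from h import *
look("a2")
c=vision.read_camera("side")
p=ray(c,(210+343/3.5,150+83/3.5),.068)[:2]-RC;print(np.degrees(np.arctan2(p@JX,-p@JY)),np.linalg.norm(p))
E
```

```text
top mark hidden 0
side mark 12 ang 92.0 r 0.0351
86.67815615400352 0.049301291947458546
```

Run:
```python
from h import *
z,f0,f=descend(np.pi/2,.0865,6.);print(z,f0,f)
z=arc(np.pi/2,np.radians(405),z,f0)
p=get_obs()["position"];bot.servo_line([p[0],p[1],.115],Q,.15)
look("b");print(get_obs()["time_s"],z)
```

```text
0.08449999999999999 [ 0.44320169 -0.35817587  0.39035449] [-2.13679496  0.33545742  9.00362548]
105 z84.67 Fz8.4 Ft1.4 Fr-1.8 t13.37
120 z84.87 Fz8.6 Ft1.3 Fr-1.7 t13.71
135 z85.10 Fz6.4 Ft2.4 Fr-0.7 t14.05
150 z85.11 Fz7.3 Ft0.7 Fr-0.1 t14.39
165 z85.20 Fz7.7 Ft1.3 Fr0.7 t14.73
180 z85.34 Fz7.8 Ft0.8 Fr0.6 t15.07
195 z85.49 Fz7.6 Ft1.3 Fr0.7 t15.42
210 z85.61 Fz7.8 Ft0.0 Fr0.3 t15.76
225 z85.76 Fz8.1 Ft1.1 Fr0.2 t16.10
240 z85.94 Fz7.9 Ft0.7 Fr0.2 t16.44
255 z86.09 Fz8.3 Ft1.1 Fr0.6 t16.78
270 z86.29 Fz7.4 Ft0.6 Fr0.1 t17.12
285 z86.39 Fz7.8 Ft-0.3 Fr1.0 t17.47
300 z86.54 Fz8.3 Ft1.0 Fr0.6 t17.81
315 z86.75 Fz8.9 Ft0.3 Fr2.3 t18.15
330 z87.00 Fz7.5 Ft-0.2 Fr1.4 t18.49
345 z87.12 Fz7.4 Ft-0.2 Fr-0.3 t18.83
360 z87.22 Fz7.2 Ft0.3 Fr1.6 t19.18
375 z87.30 Fz7.7 Ft-0.9 Fr1.0 t19.52
390 z87.44 Fz6.3 Ft0.7 Fr-0.7 t19.86
405 z87.44 Fz8.5 Ft-0.9 Fr-0.8 t20.20
top mark 12 ang 18.2 r 0.0183
side mark 22 ang 17.3 r 0.0336
20.6333 0.08749034847874364
```

View pics/side_b.png

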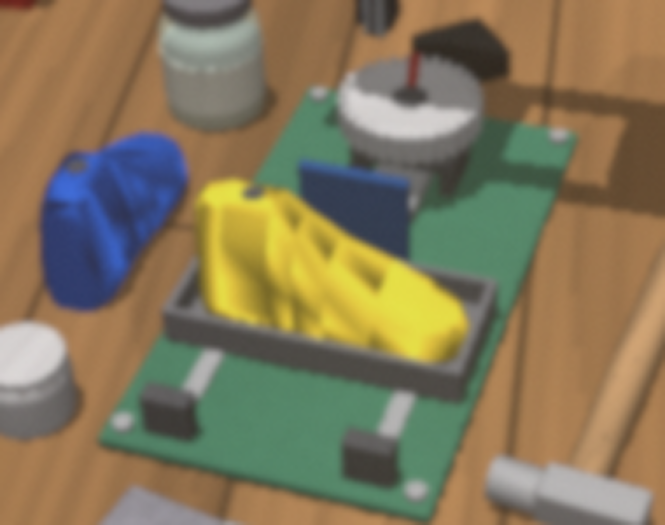

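Run:
```python
from h import *
z,f0,f=descend(np.radians(405),.0895,6.);print(z,f0,f)
z=arc(np.radians(405),np.radians(405+365),z,f0,step=np.radians(18.25),log=False)
p=get_obs()["position"];bot.servo_line([p[0],p[1],.12],Q,.15)
look("c");print(get_obs()["time_s"],z)
```

```text
0.0875 [ 0.44981578 -0.9010406   3.0040505 ] [-0.19717813 -1.27186578  7.13183827]
top mark 10 ang -4.7 r 0.0159
side mark 27 ang -5.1 r 0.038
30.1583 0.09101617106377742
```

View pics/side_c.png

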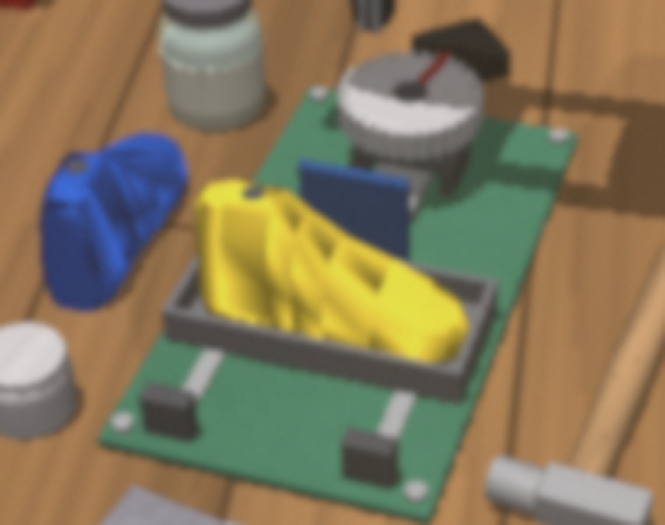

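Run:
```python
from h import *
def J(y): return RC+(y+.120)*JY
p=get_obs()["position"]
bot.servo_line([p[0],p[1],.14],Q,.15)
bot.servo_line([*J(-.038),.14],Q,.15); bot.servo_line([*J(-.038),.092],Q,.12)
bot.dwell(.1);f0=fz()
y=-.038
while y<.047:
    y+=.006 if y<.030 else .001
    bot.servo_line([*J(y),.092],Q,.03)
    f=fz()-f0;o=get_obs();a=(o["position"][:2]-RC)@JY-.12
    print(f"{y*1e3:.0f} act{a*1e3:.1f} Fy{f[:2]@JY:.1f} Fx{f[:2]@JX:.1f} Fz{f[2]:.1f} t{o['time_s']:.1f}")
    if f[:2]@JY<-9: break
look("d")
```

```text
-32 act-31.6 Fy0.0 Fx0.2 Fz-0.3 t32.4
-26 act-25.8 Fy0.9 Fx0.4 Fz-1.4 t32.7
-20 act-19.8 Fy-0.4 Fx-0.3 Fz-0.1 t33.1
-14 act-13.7 Fy0.6 Fx1.3 Fz-0.5 t33.4
-8 act-7.6 Fy-0.2 Fx-0.4 Fz-1.2 t33.8
-2 act-1.6 Fy0.3 Fx-0.2 Fz-0.4 t34.1
4 act4.4 Fy0.2 Fx0.7 Fz-0.1 t34.5
10 act10.4 Fy0.3 Fx0.9 Fz-0.7 t34.8
16 act16.4 Fy1.0 Fx-0.9 Fz0.3 t35.2
22 act22.4 Fy0.6 Fx-0.4 Fz-0.2 t35.5
28 act28.4 Fy1.3 Fx-0.0 Fz-0.8 t35.9
34 act34.4 Fy0.6 Fx-0.3 Fz-0.4 t36.2
35 act35.1 Fy0.0 Fx-0.7 Fz-1.2 t36.5
36 act35.9 Fy-1.5 Fx0.3 Fz-0.7 t36.7
37 act37.0 Fy-0.5 Fx0.7 Fz-0.2 t37.0
38 act38.1 Fy-1.1 Fx0.8 Fz-0.6 t37.2
39 act39.1 Fy-1.0 Fx-0.4 Fz1.0 t37.5
40 act39.5 Fy-5.4 Fx-0.0 Fz0.6 t37.7
41 act39.6 Fy-9.8 Fx0.6 Fz2.1 t38.0
top mark 53 ang -8.4 r 0.0315
side mark 29 ang -4.9 r 0.0407
```

View pics/side_d.png

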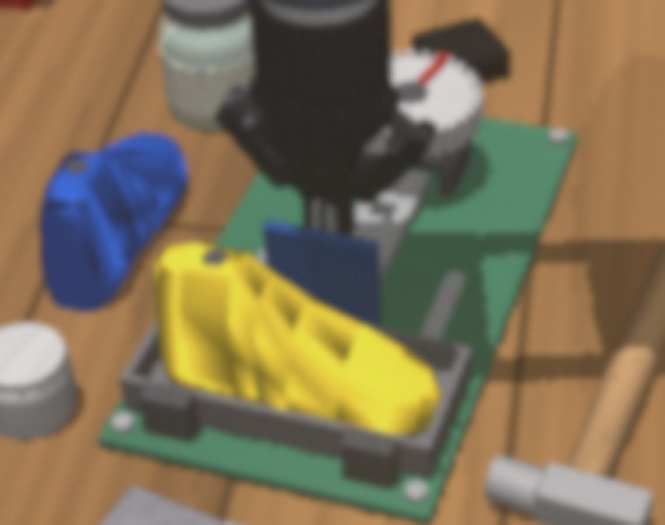

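Run:
```python
from h import *
def J(y): return RC+(y+.120)*JY
bot.servo_line([*J(.015),.092],Q,.06); bot.servo_line([*J(.0),.25],Q,.15)
bot.reach([.35,-.35,.3],Q); bot.dwell(.3)
look("e")
o=get_obs();print(o["time_s"],o["wrist_force"],o["position"])
```

```text
top mark 52 ang -8.5 r 0.0313
side mark 29 ang -4.9 r 0.0407
41.9417 [-0.87836741 -0.70294601  0.14069813] [ 0.35019637 -0.34981664  0.29995219]
```

View pics/top_e.png

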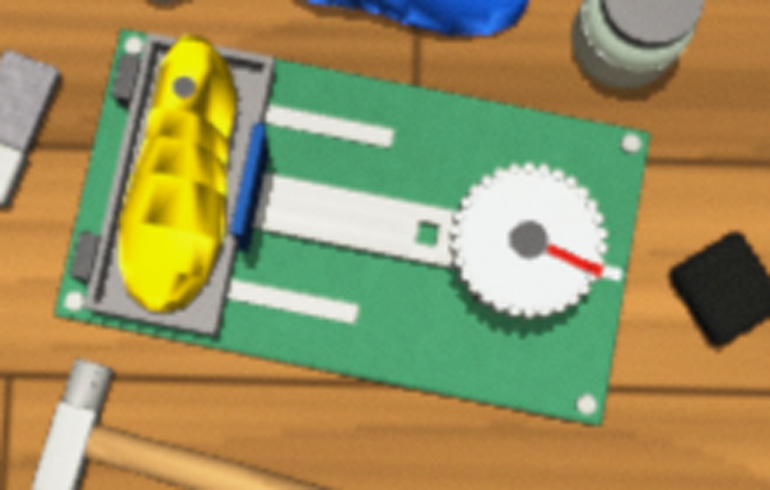

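View pics/side_e.png

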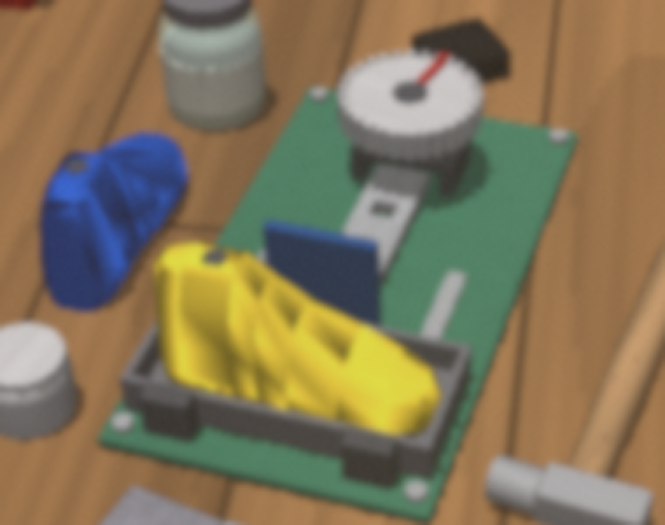

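```bash
python3 -c "
from workcell import hand_in
print(hand_in())"
```

```text
the job is handed in; nothing more can be done
None
```

The lock ring is loosened by about two turns and the carriage is home against both stops; the job is handed in, with no verdict reported. The robot's clock read about 42 s of the 72 s allowed just before that.

**Ring:** I turned it by circling the closed fingertips on the ribs at about 8 N, in three strokes. The red mark ended 5 to 8° short of two full turns, well inside the quarter-turn limit. The ring's rise, measured at the fingertip, was about 7.5 mm (8 mm expected). The carriage came free, so the ring is past 1.4 turns, and together with the mark that gives two turns rather than one. The side camera gave -4.9° and the top camera -8.5°, a 3 to 4° disagreement.

**Carriage:** I pushed the blue plate with a fingertip until the resistance rose to about 10 N. The fingers stopped 1.4 mm short of where I expected, within calibration error, and the last pictures show the tray touching both stops.

**Last and bystanders:** The yellow last stands upright in the middle of the tray. The bystanders that show in the final pictures look unmoved; I judged this by eye, and the close-up crops do not show every one of them in full. The arm finished well clear to the side, with the wrist force near zero.

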